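Shield the laser reader and arm it at the guarded toggle

TASK

Push the laser reader's shield panel down until it is fully home in its spring clips. Then, at the control box, lift the toggle's hinged safety cover, flip the toggle all the way over to the other side (away from where it leans now, towards the cover's hinge), and close the cover completely over it again. Leave the pots, the carton, the bottle and the tube rack undisturbed.

Things in the scene. Friction and masses are not known exactly. Their poses are not given: they have to be found in the camera images.
- reader: White bench instrument, fixed, 180 mm wide (its y), 130 mm high, housing from x = -15 to +155 mm in its own frame. Its front carries an upright grey shield panel (148 x 100 x 6 mm) sliding vertically in two guides. Origin on the bench under the panel; x points from its front to its back, y to its left, z up. Stands left or right of the control box, yawed a little.
- shield (a joint): Height of the shield panel above home, in m: 0 fully home, 0.05 fully raised. Starts part raised. Its spring clips hold it with about 7 N all the way: it stays where it is left and needs a steady push straight down of about 8 to 15 N.
- shield_top (a point): Middle of the upper face of the level push flange along the shield panel's top: 28 mm deep (reader x), 84 mm wide (reader y). With the panel home this face is 140 mm above the bench, 10 mm higher than the reader's housing, which begins 18 mm behind this point. Axes as those of the reader.
- control_box: Low grey box fixed to the bench, 190 mm long (x), 130 mm wide (y), 55 mm high; from x = -105 to +85 mm in its own frame. Origin on the bench; x points from its front to its back, y to its left, z up. The toggle's pivot lies at x = 0, y = 0, 57 mm above the bench. Yawed a little.
- hinge_point (a point): Middle of the cover's hinge line, on the control box at x = +57 mm, y = 0, 60 mm above the bench; the hinge line runs along the box's y axis. Axes as those of the box.
- cover (a joint): Angle of the safety cover, rad: 0 closed, 1.57 upright, 1.9 open stop. Its front end rises and goes over towards the box's +x. Starts closed or a little ajar. Stiff hinge (0.14 N m): stays at any angle. The cover is a plain metal channel, open underneath, reaching 97 mm forward from the hinge, 66 mm wide, 50 mm high, about 0.1 kg.
- cover_fin (a point): Grip point on the cover's fin, an upright plate 10 mm thick (along the box's y), 50 mm long, 26 mm high, standing out from the cover's front wall. Closed: 129 mm in front of the hinge line (box -x), 30 mm above it, 32 mm ahead of the front wall; upright: 129 mm above the hinge line, 30 mm behind it. The fin can pivot between fingers. Axes turn with the cover; closed, they are the box's.
- toggle (a joint): Angle of the toggle in rad: 0 as it leans to the front (box -x, 0.45 rad from vertical), 0.9 fully over to the back (box +x, 0.45 rad from vertical). It starts at or near 0, moves with about 1.5 N at its tip and stays where it is left.
- toggle_tip (a point): Tip of the steel toggle bat, 44 mm from its pivot, 14 mm thick at its fattest; it stands on the control box under the cover and swings in the box's xz plane.
- pot_a: Yellow open pot, 72 mm across, 62 mm high, loose on the bench between and behind the two instruments; origin at the centre of its underside. Leave it alone.
- pot_b: Another such pot, to the left. Leave it alone.
- kit_box: White carton 110 x 70 x 45 mm lying loose between the two instruments; origin at the centre of its underside. Leave it alone.
- reagent: White bottle 56 mm across, 110 mm high, to the right; origin at the centre of its underside. Leave it alone.
- tube_rack: White tube rack 130 x 60 mm, 97 mm high with its capped tubes, to the left; origin at the centre of its underside. Leave it alone.
There are look-alikes about, which are no part of the job. What is shaped like the control_box but brown or green is not meant.

How it is judged (in metres and radians):
On the way, in this order (a step that is already met when the one before it is completed fails the run):
1. the shield panel is fully home while the cover is still down and the toggle not yet flipped (value of joint shield below 0.003 m and value of joint cover below 0.5 rad and value of joint toggle below 0.3 rad), for 0.1 s.
2. the safety cover is lifted well open (value of joint cover above 1.1 rad and value of joint toggle below 0.3 rad), for 0.1 s.
3. the toggle is flipped over under the open cover (value of joint toggle above 0.75 rad and value of joint cover above 0.8 rad), for 0.1 s.
At the end, for the whole second after the job is handed in: The shield panel is home (within 3 mm), the toggle is over to the back (at least 0.75 of its 0.9 rad), and the cover is closed over it (within 0.06 rad) and at rest. The pots, carton, bottle and tube rack were never shifted more than 30 mm or tipped over (value of joint shield below 0.003 m and value of joint toggle above 0.75 rad and value of joint cover below 0.06 rad and not (velocity of joint cover above 0.05 rad/s) and not (velocity of joint cover below -0.05 rad/s)); the robot touches nothing.
It fails at once if a bystander is shifted more than 30 mm (distance of any of pot_a, pot_b, kit_box, reagent, tube_rack from where it was at the start of the episode above 0.03 m).
It fails at once if a bystander is tipped over (angle between any of pot_a, pot_b, kit_box, reagent, tube_rack's own z axis and vertical above 0.7 rad).
It also fails if it takes over 72 s, if anything falls off the work surface, if the arm or the gripper's body presses on something with over 40 N, if the wrist force passes 120 N, or if a joint passes its speed limit or range.

ROBOT

A 6-joint arm with a two-finger parallel gripper is mounted at the origin on the work surface. World frame = base frame: x ahead of the robot, y to its left, z up, the work surface at z = 0. Lengths are in mm, angles in rad, forces in N, time in s.
With the tool pointing down it reaches from about 400 to 925 mm from the base axis. Payload 12.5 kg.
Tool frame: the origin (TCP) lies midway between the tips of the shut fingers; the grasp point (between the pads) lies 19 mm behind it; z points along the fingers, y is the line along which they close (so a half turn about z gives the same grasp; the last joint's range is limited). The gripper opens to 95 mm and grips with 3 to 60 N. Pads are 20 mm wide; open, the fingers measure 119 mm over their backs; the gripper's body (75 mm by 180 mm) begins 59 mm behind the grasp point.
Start: joints at [1.214, 0.491, 1.559, -0, 1.092, -0.106], TCP at [155.094, 605.471, 193.861] pointing down, gripper open.
Joint ranges: [-3.1, 3.1], [-0.84, 2.19], [0.05, 2.79], [-1.13, 4.28], [0.06, 2.93], [-2.69, 2.69]. Speed limits (rad/s): [2.22, 2.22, 2.79, 3.14, 3.14, 3.14].

INTERFACE

Orientations are given as [roll, pitch, yaw] about the fixed x, y, z axes, in that order (R = Rz(yaw) Ry(pitch) Rx(roll)).
In Python, from cell import state, read_camera, camera_info, env gives the robot as it stands.
- The arm moves only by the tool move_arm, never from a script. Its argument "commands" is a list of rows, each a list of 3 entries, a list of its own where there are three numbers: the shift along the world's x, y, z in cm, then the turn, a rotation vector about the world's x, y, z in degrees, then the opening, from 0 (shut) to 1 (fully open). A call has 1 to 10 rows; each row shifts and turns the commanded pose from where the row before left it; what a row does not reach is not made up. A row lasts 1/10 s, in which the tool goes at most 50 mm and 8.59 degrees, less where a joint would pass 70% of its speed; a pose out of reach is approached as far as the arm can. A call with a gripper value outside its range is refused whole. The fingers move at their own pace and stop on an object; the grip force is fixed at half the most. Time passes only in rows, so rows that do not move let the fingers close. It gives the time, the measured TCP pose, the force, the opening and the grip force at its end, in the units of the state.
- state(): the state, without advancing time (a new reading comes with each control period).
- read_camera(name): name is "scene" or "top" or "wrist"; returns the picture (420x560x3 uint8, blue, green, red); there is no depth.
- camera_info(name): a dict with "K" (3x3 intrinsics, pixels), "cam_to_world" (4x4, takes a point from camera to world coordinates). Camera axes: x right, y down, z forward; pixel columns grow to the right and rows downward; lengths in mm; the calibration is good to about 2 mm. A picture is of the moment at which its call begins: read the wrist's pose just before it. camera_info takes no time and is no camera call; for the wrist camera it gives the pose at the moment of the call.
- env.job_done(): hands the job in; it is judged then, once.
The state is a dict: "t": time; "joints": joint angles; "qvel": joint speeds; "tau": joint torques, N m; "eef_pos": TCP position; "tcp_rot": TCP orientation; "ft_force": force on the tool from outside, world axes, zero at the start; "moment": the same for the moment, N m; "opening": opening from 0.0 (shut) to 1.0 (fully open); "grip_force": force on a finger pad.
Only numpy, scipy, OpenCV 4.12 (cv2) and the standard library are available. Lean on these libraries where they do the work, as an engineer would, in place of code of your own. Each camera call takes 0.05 s, during which the arm holds its last target. There are 200 camera calls.

## Working session

There is one attempt and no reset: what is moved stays moved. The work goes in short steps, Python scripts to look and compute and a tool call to move; the robot and the scene stay as the last step left them, time stands still between calls to the robot, and variables do not carry over. Pictures are saved under pics/ and viewed, at most 10 in all, crops included, and the job is handed in when it is done.

Besides the shell and the picture viewer there is one more tool, called by a JSON object that holds its "method" and its "body". move_arm: Moves the arm, as the interface text tells. Its arguments: {"type":"object","properties":{"commands":{"type":"array"}},"required":["commands"]}

```bash
mkdir -p pics; ls; python3 - <<'E'
from cell import *
import cv2,numpy as np
np.set_printoptions(precision=4,suppress=True)
for n in ["scene","top"]:
    im=read_camera(n); cv2.imwrite(f"pics/{n}0.png",im)
    print(n,camera_info(n))
s=state();print(s)
E
```

```text
pics
scene {'K': array([[422.6479,   0.    , 265.8873],
       [  0.    , 422.6479, 212.8271],
       [  0.    ,   0.    ,   1.    ]]), 'cam_to_world': array([[  -0.8424,    0.3111,   -0.44  , 1139.2564],
       [   0.5385,    0.5131,   -0.6684,  782.6851],
       [   0.0178,   -0.8   ,   -0.5998,  902.0155],
       [   0.    ,    0.    ,    0.    ,    1.    ]])}
top {'K': array([[503.3274,   0.    , 288.9817],
       [  0.    , 503.3274, 207.1162],
       [  0.    ,   0.    ,   1.    ]]), 'cam_to_world': array([[   0.0527,   -0.9778,    0.203 ,  194.9606],
       [  -0.9986,   -0.0519,    0.0093,  -75.7155],
       [   0.0015,   -0.2032,   -0.9791, 1800.2648],
       [   0.    ,    0.    ,    0.    ,    1.    ]])}
{'t': 0.1, 'joints': array([ 1.2144,  0.4915,  1.5593,  0.    ,  1.0917, -0.1056]), 'qvel': array([-0.0007, -0.0005,  0.0003,  0.0008, -0.0004, -0.002 ]), 'tau': array([  0.0031, -61.3624, -25.8608,   0.0695,   0.047 ,  -0.0001]), 'eef_pos': array([155.0035, 605.2482, 193.3412]), 'tcp_rot': array([-3.1406, -0.0001,  2.8907]), 'ft_force': array([-0.5554,  0.0216, -0.0834]), 'moment': array([-0.0252, -0.0345, -0.0062]), 'grip_force': 0.0, 'opening': 0.9996656742750649}
```

View pics/scene0.png

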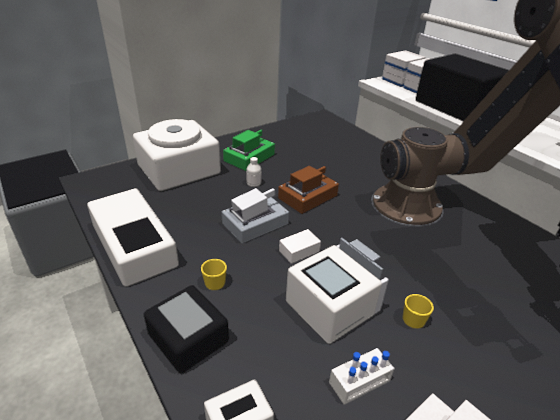

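View pics/top0.png

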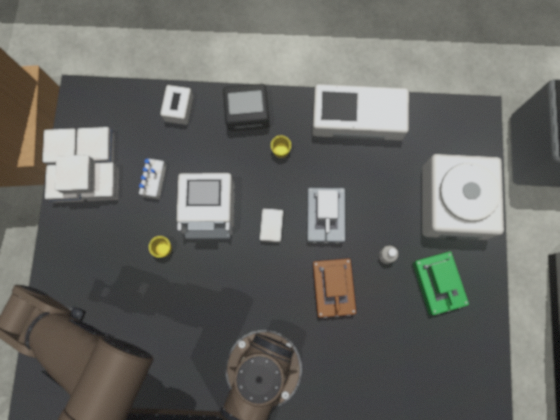

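The scene view shows the grey control box at about (255,215), the reader at (335,290) with its flange at (362,257), and the carton between them at (300,246). In the top view the control box is at (326,215), the reader at (205,205), its flange near (203,226), and the cover fin near (327,230). I'll zoom in on these for pixel measurements.

```bash
python3 - <<'E'
import cv2,numpy as np
t=cv2.imread("pics/top0.png");s=cv2.imread("pics/scene0.png")
def c(im,x,y,w,h,k):
    o=cv2.resize(im[y:y+h,x:x+w],None,fx=k,fy=k,interpolation=cv2.INTER_CUBIC)
    for i in range(0,w,10): cv2.putText(o,str(x+i),(i*k,8),0,.3,(0,255,255),1);cv2.line(o,(i*k,10),(i*k,14),(0,255,255),1)
    for i in range(0,h,10): cv2.putText(o,str(y+i),(0,i*k+4),0,.3,(0,255,255),1)
    return o
a=c(t,165,165,80,75,5);b=c(t,295,180,80,75,5)
d=c(s,215,170,80,75,5)[:,:400];e=c(s,310,220,80,75,5)
o=np.vstack([np.hstack([a,b]),np.hstack([d,e])])
cv2.imwrite("pics/z0.png",o[:600]) if 0 else cv2.imwrite("pics/z0.png",cv2.resize(o,(640,600)))
E
```

```text
(no output)
```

View pics/z0.png

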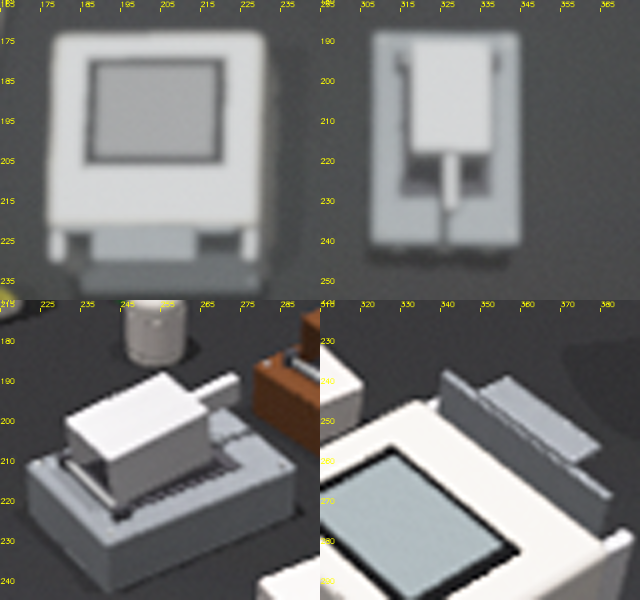

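```bash
cat > h.py <<'E'
import numpy as np, cv2
from cell import *
np.set_printoptions(precision=1,suppress=True)
def ray(n,p,ci=None):
    ci=ci or camera_info(n);T=ci["cam_to_world"]
    return T[:3,3],T[:3,:3]@np.linalg.solve(ci["K"],[p[0],p[1],1])
def onz(n,p,z,ci=None):
    o,d=ray(n,p,ci);return o+d*(z-o[2])/d[2]
def tri(p,q,a="top",b="scene",ca=None,cb=None):
    o1,d1=ray(a,p,ca);o2,d2=ray(b,q,cb)
    s,t=np.linalg.lstsq(np.c_[d1,-d2],o2-o1,rcond=None)[0]
    u,v=o1+s*d1,o2+t*d2
    return (u+v)/2,np.linalg.norm(u-v)
E
python3 - <<'E'
from h import *
def rect(ps,z):
    P=np.array([onz("top",p,z)[:2] for p in ps]);c=P.mean(0)
    bk=(P[0]+P[1])/2;fr=(P[2]+P[3])/2;d=bk-fr
    print(P.ravel(),"c",c,"len",np.linalg.norm(d),"wid",np.linalg.norm(P[0]-P[1]),"yaw",np.degrees(np.arctan2(d[1],d[0])));return c,np.arctan2(d[1],d[0])
c,a=rect([(308,188.2),(345,188.2),(345.5,241.2),(307.8,241.2)],55)
u=np.array([np.cos(a),np.sin(a)]);print("box origin",c+10*u)
ci=(c+10*u); print("hinge",ci+57*u,"fin closed",ci-72*u)
c,a=rect([(178,173.2),(231.8,173.2),(230.8,222),(176.5,221.5)],130)
u=np.array([np.cos(a),np.sin(a)]);print("reader",c-70*u,"flange",c-70*u-33*u)
print("flange",tri((187.5,230.25),(380.5,256.5)),tri((214,230.25),(357,238.75)))
# scene box top corners
for p in [(222,211),(242,237-8),(288.5,211)]: print("scene box",onz("scene",p,55))
print("fin tip",tri((328,232.5),(275,189)))
E
```

```text
[ 629.2 -123.3  636.2 -255.2  445.8 -262.7  438.8 -131.2] c [ 537.5 -193.1] len 190.55438589287417 wid 132.0887241906962 yaw 2.3111273964261705
box origin [ 547.5 -192.7]
hinge [ 604.5 -190.4] fin closed [ 475.6 -195.6]
[639.8 327.2 649.6 142.6 479.7 133.1 471.7 315.8] c [560.2 229.7] len 169.37212593140336 wid 184.82743561111727 yaw 3.5384545650782875
reader [490.3 225.3] flange [457.4 223.3]
flange (array([440.5, 268.9, 158.9]), np.float64(2.6686331049402483)) (array([444.5, 182.5, 158.5]), np.float64(0.5937838536871338))
scene box [ 638.2 -246.1   55. ]
scene box [ 628.9 -128.5   55. ]
scene box [ 447.3 -130.4   55. ]
fin tip (array([ 462.8, -195.3,  112.6]), np.float64(3.3175105486950804))
```

The flange is at about (457,225,159), so the shield is about 19 mm up. The box origin is near (547,-193) with 2.3° yaw. The sizes check out against those given, so I'll move above the flange.

{"method": "move_arm", "body": {"commands": [[[3.0, -3.8, 0], [0, 0, 1.8], 0], [[3.0, -3.8, 0], [0, 0, 1.8], 0], [[3.0, -3.8, 0], [0, 0, 1.8], 0], [[3.0, -3.8, 0], [0, 0, 1.8], 0], [[3.0, -3.8, 0], [0, 0, 1.8], 0], [[3.0, -3.8, 0], [0, 0, 1.8], 0], [[3.0, -3.8, 0], [0, 0, 1.8], 0], [[3.0, -3.8, 0], [0, 0, 1.8], 0], [[3.0, -3.8, 0], [0, 0, 1.8], 0], [[3.0, -3.8, 0], [0, 0, 1.8], 0]]}}

```text
t: 1.1
eef_pos: [456.0, 223.7, 193.8]
tcp_rot: [3.142, -0.0, -3.077]
ft_force: [0.4, 0.7, 0.1]
opening: 0.218
grip_force: 0.0
```

```bash
python3 - <<'E'
from h import *
print(camera_info("wrist"));cv2.imwrite("pics/w1.png",read_camera("wrist"));s=state();print(s["t"],s["eef_pos"],s["tcp_rot"]*57.3,s["ft_force"],s["joints"])
E
```

```text
{'K': array([[363.9,   0. , 281.1],
       [  0. , 363.9, 209.7],
       [  0. ,   0. ,   1. ]]), 'cam_to_world': array([[ -0.1,   1. ,   0.3, 382.2],
       [  1. ,   0.1,   0. , 218.4],
       [ -0. ,   0.3,  -1. , 385. ],
       [  0. ,   0. ,   0. ,   1. ]])}
1.15 [459.8 219.5 193.7] [-179.9    0.1 -176.3] [ 3.3 -3.6 -0.6] [ 0.3  0.3  1.8 -0.   1.  -1.3]
```

View pics/w1.png

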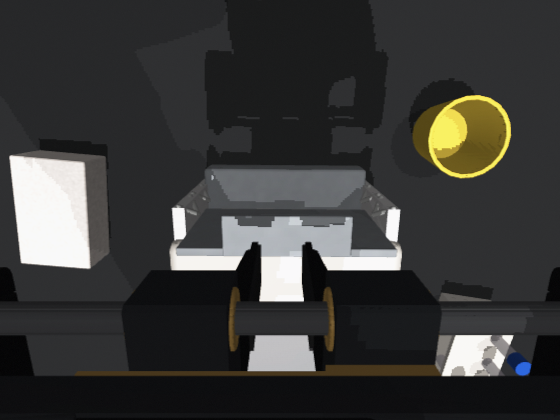

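The wrist view shows the flange at about columns 222–352, rows 216–255, just ahead of the fingers. I'll project it onto its plane.

```bash
python3 - <<'E'
from h import *
for p in [(222,216),(352,216),(222,254),(352,254)]: print(onz("wrist",p,159))
s=state();print(s["eef_pos"])
E
```

```text
[455.5 180.3 159. ]
[449.9 264.3 159. ]
[481.9 180.9 159. ]
[476.2 267.4 159. ]
[459.8 219.5 193.7]
```

{"method": "move_arm", "body": {"commands": [[[0, 0.3, -1.0], [0, 0, 0], 0], [[0, 0, -1.5], [0, 0, 0], 0], [[0, 0, -0.7], [0, 0, 0], 0], [[0, 0, -0.4], [0, 0, 0], 0], [[0, 0, -0.4], [0, 0, 0], 0], [[0, 0, -0.4], [0, 0, 0], 0], [[0, 0, 0], [0, 0, 0], 0]]}}

```text
t: 1.85
eef_pos: [454.9, 228.7, 149.6]
tcp_rot: [3.142, -0.0, -3.078]
ft_force: [0.2, 0.2, -0.4]
opening: 0.006
grip_force: 0.0
```

```bash
python3 - <<'E'
from h import *
s=state();print(s["eef_pos"],s["ft_force"])
T=camera_info("wrist");im=read_camera("wrist");print(T["cam_to_world"])
sc=read_camera("scene")
o=np.hstack([cv2.resize(im[130:330,150:430],(420,300)),cv2.resize(sc[200:300,300:420],(360,300))])
cv2.imwrite("pics/w2.png",o);s=state();print(s["eef_pos"],s["ft_force"])
E
```

```text
[454.9 228.7 149.6] [ 0.2  0.2 -0.4]
[[ -0.1   1.    0.3 381.2]
 [  1.    0.1   0.  223.5]
 [ -0.    0.3  -1.  340.8]
 [  0.    0.    0.    1. ]]
[455.1 228.6 150. ] [ 0.3 -0.2  0.1]
```

View pics/w2.png

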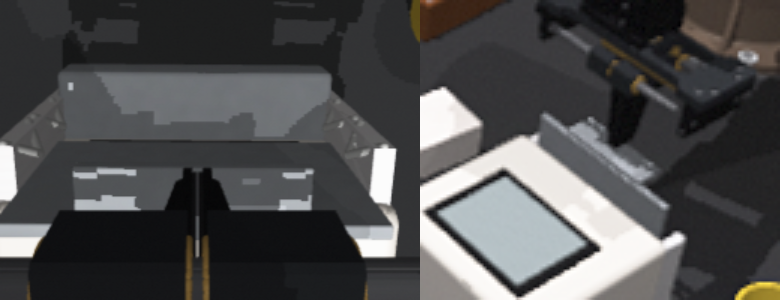

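The fingers stand over the middle of the flange in both views, not yet loaded. I'll keep pushing down.

{"method": "move_arm", "body": {"commands": [[[0, 0, -0.3], [0, 0, 0], 0], [[0, 0, -0.3], [0, 0, 0], 0], [[0, 0, 0], [0, 0, 0], 0]]}}

```text
t: 2.25
eef_pos: [454.9, 228.4, 143.5]
tcp_rot: [-3.142, -0.001, -3.078]
ft_force: [0.4, 0.1, -0.9]
opening: 0.004
grip_force: 0.0
```

```bash
python3 - <<'E'
from h import *
im=read_camera("wrist");sc=read_camera("scene")
g=lambda a:np.clip(a.astype(float)*1.6+15,0,255).astype(np.uint8)
o=np.hstack([cv2.resize(g(im[200:310,180:390]),(440,600)[0:1]+(230,)) ,cv2.resize(g(sc[230:275,340:410]),(358,230),interpolation=cv2.INTER_CUBIC)])
cv2.imwrite("pics/w3.png",o)
s=state();P=s["eef_pos"]
for c in ["wrist","scene","top"]:
    ci=camera_info(c);T=np.linalg.inv(ci["cam_to_world"])
    for q in [P,[450,225,159],[450,225,140]]:
        v=ci["K"]@(T@[*q,1])[:3];print(c,v[:2]/v[2])
E
```

```text
wrist [281.8 245.6]
wrist [275.9 246.6]
wrist [276.3 234.4]
scene [365.1 253.9]
scene [366.5 248.2]
scene [365.4 253.5]
top [201.2 227. ]
top [201.4 227.9]
top [202.3 228.8]
```

View pics/w3.png

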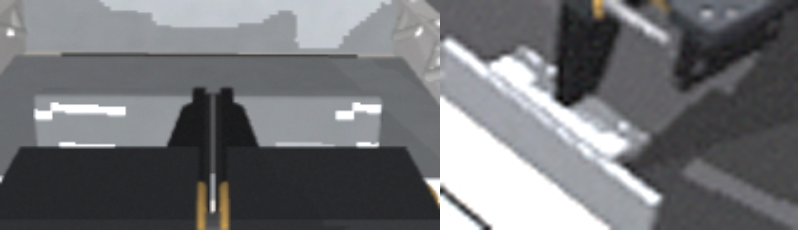

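```bash
python3 - <<'E'
from h import *
for z in (135,140,145,150,159,165):
    a=onz("wrist",(196.7,245.5),z);b=onz("wrist",(361.4,245.5),z);print(z,a,b,np.linalg.norm(b-a))
E
```

```text
135 [461.7 178.9 135. ] [455.4 275.2 135. ] 96.56416679159987
140 [459.7 180.  140. ] [453.6 273.9 140. ] 94.14970896606289
145 [457.7 181.1 145. ] [451.7 272.6 145. ] 91.73525114052593
150 [455.7 182.2 150. ] [449.9 271.3 150. ] 89.32079331498893
159 [452.  184.2 159. ] [446.5 269.  159. ] 84.97476922902237
165 [449.6 185.5 165. ] [444.3 267.4 165. ] 82.07741983837795
```

```bash
python3 - <<'E'
from h import *
print(tri((361.4,245.5),(381,256.5),"wrist"),tri((196.7,245.5),(358,239),"wrist"))
print(tri((187.5,230.25),(361.4,245.5),"top","wrist"),tri((214,230.25),(196.7,245.5),"top","wrist"))
s=cv2.imread("pics/top0.png")
t=read_camera("top")
w=read_camera("wrist")
g=lambda a:np.clip(a.astype(float)*1.8+15,0,255).astype(np.uint8)
a=cv2.resize(g(s[205:245,170:240]),(399,228),interpolation=cv2.INTER_CUBIC);b=cv2.resize(g(t[205:245,170:240]),(399,228),interpolation=cv2.INTER_CUBIC)
c=cv2.resize(g(w[180:320,160:410]),(610,342),interpolation=cv2.INTER_CUBIC);o=np.zeros((570,798,3),np.uint8)
o[:228,:399]=a;o[:228,399:]=b;o[228:,:610]=c
cv2.imwrite("pics/w4.png",o)
E
```

```text
(array([444.4, 269.5, 162.1]), np.float64(3.350618381372678)) (array([448.8, 187.2, 164.5]), np.float64(3.7942207282407514))
(array([435.5, 262.6, 188.4]), np.float64(2.3579107587592887)) (array([446.4, 183.8, 165. ]), np.float64(7.181877199656008))
```

View pics/w4.png

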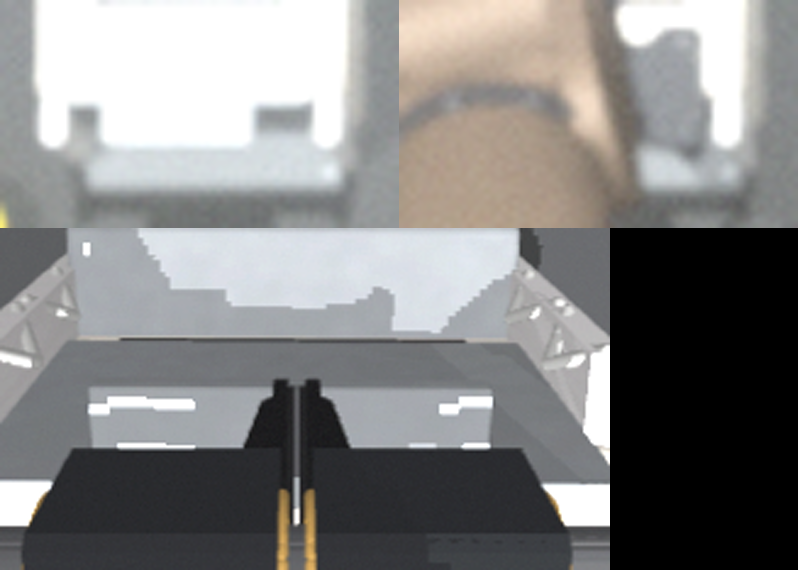

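The pictures put the flange at z≈160 with its front edge near x≈447. The fingers feel no load at 143, so either the heights or the fingers are off. I'll probe a few mm further.

{"method": "move_arm", "body": {"commands": [[[0, 0, -0.2], [0, 0, 0], 0], [[0, 0, -0.2], [0, 0, 0], 0], [[0, 0, 0], [0, 0, 0], 0]]}}

```text
t: 2.75
eef_pos: [455.2, 228.5, 139.8]
tcp_rot: [3.141, 0.0, -3.078]
ft_force: [0.6, 0.3, 1.7]
opening: 0.006
grip_force: 0.6
```

```bash
python3 - <<'E'
from h import *
a=cv2.imread("pics/scene0.png");b=read_camera("scene")
for c in (345,352,380,385):
    for im in (a,b): print(c,im[236:290:1,c,1])
s=state();print(s["eef_pos"],s["ft_force"])
E
```

```text
345 [ 59  57  54  67 154 186 126  86  88  89  91  90  89  90  90  82  92 181
 246 250 247 247 247 247 246 247 246 246 247 247 247 248 252 245 138  27
 111 179 193 189 187 189 187 189 187 189 189 189 187 190 174 113  46  32]
345 [ 52  50  52  46  56 136 166 124  93  91  92  91  90  92  90  89  97 171
 231 236 234 233 234 233 233 233 233 233 232 233 233 234 240 227 121  29
 114 185 197 193 192 192 193 194 193 194 194 192 192 195 179 115  48  32]
352 [ 58  56  57  57  49 169 189 183 178 122 126 134 103  88  91  90  90  89
  89  89  85  81 143 234 250 248 247 247 246 246 247 247 246 247 246 247
 247 249 249 211 101  27 125 184 193 193 167 105  47  30  28  80 205 249]
352 [ 50  51  52  52  52  44 127 161 164 159 119 117 125 103  90  93  93  92
  92  91  90  85 132 209 236 235 233 233 233 233 232 232 246 249 249 248
 249 251 252 218 102  30 129 188 198 198 169 107  51  30  28  82 212 252]
380 [ 50  51  49  50  49  50  48  48  50  51  51  51  49  53  53  56  58  58
  57  53  80  71  58  60  58  58  59  58  55  52 102 172 176 114  84  89
  86  83  81  80  75  70  57  54 177 222 229 223 181 131 113 109 109 110]
380 [113  90  65  51  49  53  53  49  52  53  53  52  54  51  50  50  51  54
  53  53  49  53  45  29  27  30  27  33  39  34  32  72 173 188 124  87
  90  88  85  78  76  65  51  43 176 226 233 227 186 134 115 110 112 113]
385 [ 50  50  50  51  50  50  50  49  50  51  49  49  48  51  48  50  48  52
  58  58  59  60  59  58  58  60  59  57  58  57  60  58  59  60  61  65
  61  62  61  59  51 173 245 249 251 199 115 104 110 111 109 109 105  93]
385 [ 42  49  51  56  71  64  47  39  32  27  36  41  44  52  52  49  54  43
  31  27  28  29  31  31  29  26  35  37  37  36  36  36  38  39  36  39
  37  39  38  35  29 170 251 253 253 205 120 109 113 113 114 115 106  87]
[455.2 228.5 139.8] [0.5 0.  1.7]
```

The panel dropped about 1 row (≈2.5 mm), so there is contact and it is sliding. It still stands well above the housing, so I'll keep pushing gently and watch the force.

{"method": "move_arm", "body": {"commands": [[[0, 0, -0.2], [0, 0, 0], 0], [[0, 0, -0.2], [0, 0, 0], 0], [[0, 0, 0], [0, 0, 0], 0]]}}

```text
t: 3.1
eef_pos: [455.2, 228.5, 135.7]
tcp_rot: [3.141, 0.0, -3.078]
ft_force: [1.1, -0.3, 1.0]
opening: 0.005
grip_force: 0.6
```

```bash
python3 - <<'E'
from h import *
a=cv2.imread("pics/scene0.png");b=read_camera("scene");cv2.imwrite("pics/s5.png",b)
for c in (345,352):
    for im in (a,b): print(c,im[236:262:1,c,1])
s=state();print(s["eef_pos"],s["ft_force"])
o=np.hstack([cv2.resize(x[225:290,330:400],(400,371),interpolation=cv2.INTER_CUBIC) for x in (a,b)])
cv2.imwrite("pics/s5z.png",np.clip(o*1.3,0,255).astype(np.uint8))
E
```

```text
345 [ 59  57  54  67 154 186 126  86  88  89  91  90  89  90  90  82  92 181
 246 250 247 247 247 247 246 247]
345 [ 53  53  52  51  49  42 107 166 148 105  92  93  93  92  94  89  95 168
 230 236 233 233 232 232 234 233]
352 [ 58  56  57  57  49 169 189 183 178 122 126 134 103  88  91  90  90  89
  89  89  85  81 143 234 250 248]
352 [ 52  51  53  52  51  50  46 129 161 164 167 137 108 131 106  89  92  92
  93  92  91  85 132 207 236 235]
[455.1 228.5 135.7] [-0.8 -1.4  1.5]
```

View pics/s5z.png

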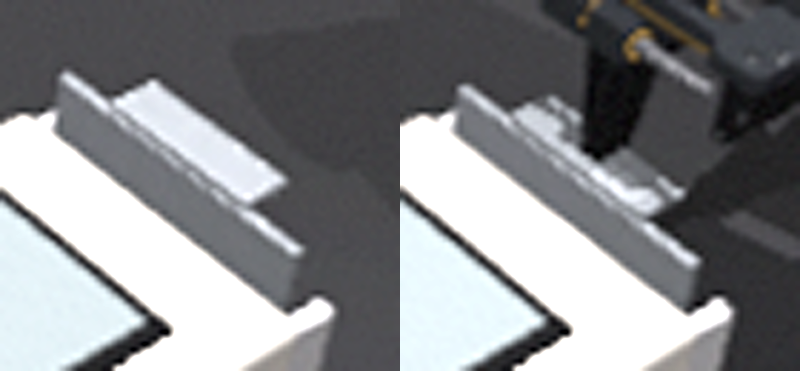

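In the pictures the fingers sit on the flange and the panel follows them down, about 6 mm so far. The visible tips seem to stand about 15 mm short of the reported TCP. I'll keep pushing until the force rises.

{"method": "move_arm", "body": {"commands": [[[0, 0, -0.3], [0, 0, 0], 0], [[0, 0, -0.3], [0, 0, 0], 0], [[0, 0, 0], [0, 0, 0], 0]]}}

```text
t: 3.45
eef_pos: [455.0, 228.4, 129.5]
tcp_rot: [-3.142, -0.0, -3.078]
ft_force: [-1.1, 0.2, -1.2]
opening: 0.006
grip_force: 0.0
```

```bash
python3 - <<'E'
from h import *
a=cv2.imread("pics/scene0.png");b=read_camera("scene")
for c in (345,352): print(c,b[236:262:1,c,1])
s=state();print(s["eef_pos"],s["ft_force"],s["moment"])
E
```

```text
345 [ 51  50  51  50  52  52  51  56 111 169 149 103  91  92  91  88  97 171
 231 236 233 233 233 233 233 233]
352 [ 50  52  53  54  50  52  51  49  55 152 169 164 168 141 111 130 105  87
  91  93  90  84 130 209 236 236]
[454.9 228.4 129.5] [-0.4 -0.1 -0.3] [0. 0. 0.]
```

{"method": "move_arm", "body": {"commands": [[[0, 0, -0.3], [0, 0, 0], 0], [[0, 0, -0.3], [0, 0, 0], 0], [[0, 0, 0], [0, 0, 0], 0]]}}

```text
t: 3.8
eef_pos: [454.9, 228.4, 123.5]
tcp_rot: [-3.142, -0.001, -3.078]
ft_force: [0.0, 0.6, 0.0]
opening: 0.004
grip_force: 0.0
```

```bash
python3 - <<'E'
from h import *
b=read_camera("scene")
for c in (345,352): print(c,b[236:262:1,c,1])
s=state();print(s["eef_pos"],s["ft_force"])
E
```

```text
345 [ 51  51  53  53  51  52  51  52  47  55 120 161 129  96  91  90  95 170
 230 236 234 233 233 233 233 232]
352 [ 52  53  52  52  52  52  52  52  51  46 129 160 162 161 167 138 123 130
 101  86  90  85 130 210 237 235]
[454.9 228.4 123.5] [-0.8  0.3  0.3]
```

{"method": "move_arm", "body": {"commands": [[[0, 0, -0.2], [0, 0, 0], 0], [[0, 0, -0.2], [0, 0, 0], 0], [[0, 0, 0], [0, 0, 0], 0]]}}

```text
t: 4.15
eef_pos: [455.0, 228.5, 119.6]
tcp_rot: [3.142, -0.0, -3.078]
ft_force: [-0.3, 0.2, 0.8]
opening: 0.005
grip_force: 0.0
```

```bash
python3 - <<'E'
from h import *
b=read_camera("scene")
for c in (345,352): print(c,b[236:262:1,c,1])
s=state();print(s["eef_pos"],s["ft_force"])
E
```

```text
345 [ 53  52  52  52  52  50  51  52  51  51  45 107 168 146 102  87  96 170
 230 236 234 233 233 233 233 233]
352 [ 54  50  52  52  52  53  52  51  50  52  50  83 149 164 163 168 154 119
 138 108  86  85 132 209 236 235]
[455.1 228.5 119.7] [ 0.1 -0.5 -0.6]
```

{"method": "move_arm", "body": {"commands": [[[0, 0, -0.2], [0, 0, 0], 0], [[0, 0, -0.2], [0, 0, 0], 0], [[0, 0, 0], [0, 0, 0], 0]]}}

```text
t: 4.5
eef_pos: [455.3, 228.6, 119.1]
tcp_rot: [3.141, 0.003, -3.078]
ft_force: [-12.3, -5.9, 45.4]
opening: 0.005
grip_force: 22.9
```

```bash
python3 - <<'E'
from h import *
b=read_camera("scene");cv2.imwrite("pics/s6.png",b)
for c in (345,352): print(c,b[236:262:1,c,1])
s=state();print(s["eef_pos"],s["ft_force"],s["tau"])
E
```

```text
345 [ 54  50  51  52  52  53  52  51  50  50  43 125 176 150 104  87  96 170
 230 235 234 233 234 232 233 234]
352 [ 51  51  51  51  52  53  51  52  52  53  47  82 147 163 162 169 154 117
 124 101  85  85 130 210 236 235]
[455.3 228.6 119.1] [-12.9  -5.9  45.8] [ -0.5 -28.3 -15.8   0.2  -3.6  -0. ]
```

The force rose to 45 N with the panel stopped after about 20 mm of travel, so the shield is home. Next I'll lift off and travel to above the cover fin.

{"method": "move_arm", "body": {"commands": [[[0, 0, 1.0], [0, 0, 0], 0], [[0, 0, 4.0], [0, 0, 0], 0], [[0, 0, 4.5], [0, 0, 0], 0.5], [[0.2, -4.5, 1.5], [0, 0, -0.2], 0.5], [[0.2, -4.9, 0], [0, 0, -0.2], 0.5], [[0.2, -4.9, 0], [0, 0, -0.2], 0.5], [[0.2, -4.9, 0], [0, 0, -0.2], 0.5], [[0.2, -4.9, 0], [0, 0, -0.2], 0.5], [[0.2, -4.9, 0], [0, 0, -0.2], 0.5], [[0.2, -4.9, 0], [0, 0, 0], 0.5]]}}

```text
t: 5.55
eef_pos: [468.8, -112.6, 225.9]
tcp_rot: [3.142, 0.0, -3.099]
ft_force: [1.0, -0.0, -0.2]
opening: 0.494
grip_force: 0.0
```

{"method": "move_arm", "body": {"commands": [[[0.2, -4.5, -0.5], [0, 0, 0], 0.5], [[0, -3.5, -0.5], [0, 0, 0], 0.5], [[0, -0.5, 0], [0, 0, 0], 0.5], [[0, 0, 0], [0, 0, 0], 0.5], [[0, 0, 0], [0, 0, 0], 0.5]]}}

```text
t: 6.05
eef_pos: [471.0, -194.7, 215.8]
tcp_rot: [3.141, -0.0, -3.099]
ft_force: [-0.3, 0.0, -0.1]
opening: 0.499
grip_force: 0.0
```

```bash
python3 - <<'E'
from h import *
T=camera_info("wrist")["cam_to_world"];im=read_camera("wrist");cv2.imwrite("pics/w5.png",im)
b=read_camera("scene");cv2.imwrite("pics/s7.png",b)
for c in (345,352): print(c,b[236:262:1,c,1])
s=state();print(s["t"],s["eef_pos"],s["tcp_rot"]*57.3,s["ft_force"],s["opening"]);print(T)
E
```

```text
345 [ 47  47  46  49  49  49  47  53  54  54  47 130 186 156  99  80  95 185
 243 246 244 243 243 243 243 243]
352 [ 49  47  49  47  48  48  48  48  50  54  50 137 171 175 176 184 166 118
 131 104  79  77 137 228 247 245]
6.15 [ 471.2 -194.4  216.1] [ 180.     0.  -177.5] [0.3 0.4 0.1] 0.5004443265885556
[[  -0.     1.     0.3  397.2]
 [   1.     0.     0.  -198.4]
 [   0.     0.3   -1.   407. ]
 [   0.     0.     0.     1. ]]
```

View pics/w5.png

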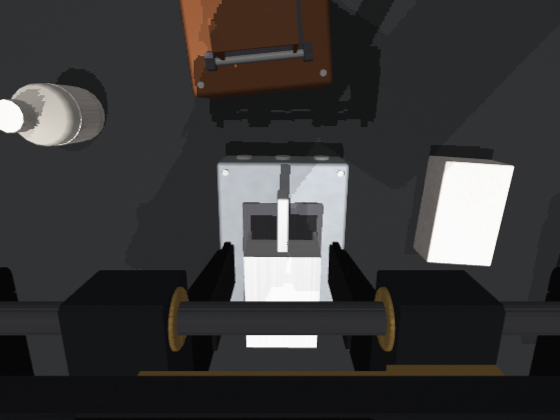

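The wrist view shows the fin's bright top at columns 278–289, rows 195–250, and the box's front corners near (220,163) and (345,163).

```bash
python3 - <<'E'
from h import *
for p,z in [((283.5,195),103),((283.5,250),103),((283.5,195),115),((283.5,250),112),((278,220),103),((289,220),103),((220,163),55),((345,163),55),((243,250),110),((321,250),110),((246,346),110),((317,346),110)]: print(p,z,onz("wrist",p,z))
E
```

```text
(283.5, 195) 103 [ 468.6 -192.8  103. ]
(283.5, 250) 103 [ 519.1 -190.5  103. ]
(283.5, 195) 115 [ 465.8 -193.   115. ]
(283.5, 250) 112 [ 515.5 -190.7  112. ]
(278, 220) 103 [ 491.2 -196.6  103. ]
(289, 220) 103 [ 490.8 -187.   103. ]
(220, 163) 55 [ 450.8 -255.1   55. ]
(345, 163) 55 [ 445.3 -133.9   55. ]
(243, 250) 110 [ 517.9 -226.   110. ]
(321, 250) 110 [ 514.8 -157.9  110. ]
(246, 346) 110 [ 615.1 -221.5  110. ]
(317, 346) 110 [ 612.  -154.4  110. ]
```

{"method": "move_arm", "body": {"commands": [[[0.9, 0.25, -3.0], [0, 0, 0], 0.5], [[0, 0, -4.0], [0, 0, 0], 0.5], [[0, 0, -4.0], [0, 0, 0], 0.5], [[0, 0, -2.0], [0, 0, 0], 0.5], [[0, 0, -1.2], [0, 0, 0], 0.5], [[0, 0, 0], [0, 0, 0], 0.5]]}}

```text
t: 6.75
eef_pos: [479.9, -192.1, 73.1]
tcp_rot: [3.141, -0.002, -3.098]
ft_force: [-0.4, -0.5, 0.6]
opening: 0.496
grip_force: 0.0
```

```bash
python3 - <<'E'
from h import *
im=read_camera("wrist");b=read_camera("scene")
s=state();print(s["t"],s["eef_pos"],s["ft_force"],s["opening"])
o=np.hstack([cv2.resize(im[130:330,170:400],(420,365)),cv2.resize(b[160:240,215:298],(380,365),interpolation=cv2.INTER_CUBIC)])
cv2.imwrite("pics/w6.png",np.clip(o*1.4,0,255).astype(np.uint8))
E
```

```text
6.85 [ 480.7 -192.9   74.7] [0.4 0.7 0.5] 0.500325285748432
```

View pics/w6.png

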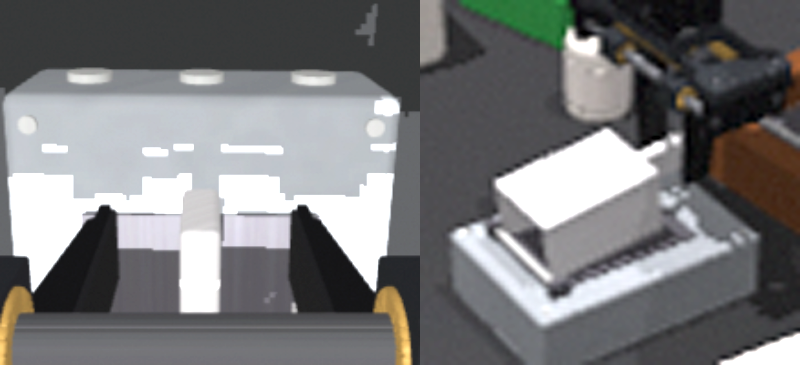

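The last picture shows the fin centred between the two fingers, whose tips are just behind its front end. I'll close on it.

{"method": "move_arm", "body": {"commands": [[[0, 0, 0], [0, 0, 0], 0], [[0, 0, 0], [0, 0, 0], 0], [[0, 0, 0], [0, 0, 0], 0], [[0, 0, 0], [0, 0, 0], 0], [[0, 0, 0], [0, 0, 0], 0], [[0, 0, 0], [0, 0, 0], 0]]}}

```text
t: 7.45
eef_pos: [480.1, -193.2, 73.9]
tcp_rot: [-3.142, 0.0, -3.1]
ft_force: [-0.2, -1.3, 0.3]
opening: 0.101
grip_force: 30.0
```

{"method": "move_arm", "body": {"commands": [[[0.32, 0.01, 1.04], [0, 0, 0], 0], [[0.4, 0.02, 1.01], [0, 0, 0], 0], [[0.48, 0.02, 0.97], [0, 0, 0], 0], [[0.56, 0.02, 0.93], [0, 0, 0], 0], [[0.64, 0.03, 0.88], [0, 0, 0], 0]]}}

```text
t: 7.95
eef_pos: [504.9, -192.3, 123.0]
tcp_rot: [-3.141, 0.001, -3.099]
ft_force: [6.4, -3.6, -10.6]
opening: 0.106
grip_force: 30.0
```

{"method": "move_arm", "body": {"commands": [[[0.85, 0.03, 0.7], [0, 0, 0], 0], [[0.85, 0.03, 0.7], [0, 0, 0], 0], [[0.88, 0.03, 0.66], [0, 0, 0], 0], [[0.9, 0.04, 0.6], [0, 0, 0], 0], [[0.94, 0.04, 0.55], [0, 0, 0], 0]]}}

```text
t: 8.45
eef_pos: [548.9, -190.7, 154.5]
tcp_rot: [-3.141, -0.0, -3.099]
ft_force: [1.5, -7.9, -11.0]
opening: 0.105
grip_force: 30.0
```

{"method": "move_arm", "body": {"commands": [[[0.98, 0, 0.4], [0, 0, 0], 0], [[1.0, 0, 0.3], [0, 0, 0], 0], [[1.04, 0, 0.2], [0, 0, 0], 0], [[1.06, 0, 0.15], [0, 0, 0], 0], [[1.08, 0, 0.1], [0, 0, 0], 0], [[1.08, 0, 0.0], [0, 0, 0], 0]]}}

```text
t: 9.05
eef_pos: [611.5, -188.7, 166.6]
tcp_rot: [3.139, 0.0, -3.099]
ft_force: [-2.7, 7.7, 6.1]
opening: 0.1
grip_force: 30.0
```

{"method": "move_arm", "body": {"commands": [[[1.08, 0, 0.1], [0, 0, 0], 0], [[1.07, 0, -0.1], [0, 0, 0], 0], [[1.05, 0, -0.2], [0, 0, 0], 0], [[0, 0, 0], [0, 0, 0], 0]]}}

```text
t: 9.45
eef_pos: [644.1, -187.6, 163.4]
tcp_rot: [3.138, -0.0, -3.098]
ft_force: [-0.8, 11.2, 1.6]
opening: 0.1
grip_force: 30.0
```

```bash
python3 - <<'E'
from h import *
b=read_camera("scene");cv2.imwrite("pics/s8.png",b)
s=state();print(s["t"],s["eef_pos"],s["ft_force"],s["opening"],s["grip_force"],s["joints"])
E
```

```text
9.5 [ 643.8 -187.6  163.5] [-0.1 10.1 -0.7] 0.09943538959086225 30.004010796546936 [-0.4  0.6  1.5  0.   1.1 -2. ]
```

The cover is at about 1.64 rad. I'll release it, rise clear and go in front of the toggle.

{"method": "move_arm", "body": {"commands": [[[0, 0, 0], [0, 0, 0], 0.4], [[0, 0, 0], [0, 0, 0], 0.4], [[0, 0, 0], [0, 0, 0], 0.4], [[0, 0, 2.0], [0, 0, 0], 0.4], [[0, 0, 3.5], [0, 0, 0], 0.4], [[0, 0, 3.0], [0, 0, 0], 0.4], [[0, 0, 0], [0, 0, 0], 0.4]]}}

```text
t: 10.2
eef_pos: [644.2, -191.1, 253.5]
tcp_rot: [-3.139, 0.007, -3.099]
ft_force: [0.0, -0.4, -0.5]
opening: 0.401
grip_force: 0.0
```

```bash
python3 - <<'E'
from h import *
b=read_camera("scene");a=cv2.imread("pics/s8.png");o=cv2.imread("pics/scene0.png")
cv2.imwrite("pics/s9.png",b)
for n,im in (("closed",o),("gripped",a),("free",b)):
    m=(im.min(2)>150).astype(np.uint8);m[:, :215]=0;m[:,300:]=0;m[:165]=0;m[250:]=0
    k,l,st,c=cv2.connectedComponentsWithStats(m)
    print(n,[(list(map(int,st[i])),c[i]) for i in range(1,k) if st[i][4]>40])
s=state();print(s["t"],s["eef_pos"],s["ft_force"],s["opening"])
ci=camera_info("scene");T=np.linalg.inv(ci["cam_to_world"])
for q in [(607,-190,60),(607+50,-158,60),(607+50,-224,60),(614+50,-158,155),(614+50,-224,155),(640,-190,214),(531,-193,97),(569,-193,97)]:
    v=ci["K"]@(T@[*q,1])[:3];print(q,v[:2]/v[2])
E
```

```text
closed [([247, 165, 13, 8, 84], array([253.2, 168.1])), ([232, 188, 43, 22, 433], array([250.1, 198.2])), ([267, 197, 9, 8, 43], array([270.5, 200.7])), ([223, 204, 65, 27, 402], array([257., 217.])), ([280, 232, 20, 18, 245], array([291.6, 241.8]))]
gripped [([251, 165, 9, 8, 58], array([255. , 168.2])), ([272, 204, 13, 12, 86], array([278. , 208.8])), ([280, 232, 20, 18, 245], array([291.6, 241.8]))]
free [([247, 165, 13, 7, 81], array([253.1, 167.9])), ([221, 189, 19, 12, 96], array([229.7, 195. ])), ([238, 223, 16, 8, 62], array([244.9, 226.5])), ([280, 232, 20, 18, 245], array([291.6, 241.8]))]
10.25 [ 643.4 -190.7  250.9] [ 0.6  0.1 -0.8] 0.40085078957261555
(607, -190, 60) [238.4 215.6]
(657, -158, 60) [229.7 225.7]
(657, -224, 60) [220. 215.]
(664, -158, 155) [226.6 202. ]
(664, -224, 155) [216.6 191.6]
(640, -190, 214) [227.8 178.6]
(531, -193, 97) [257.6 199. ]
(569, -193, 97) [247.8 202.5]
```

The bright patch at (221–240, 189–201) is where the upright cover's front wall should be, so the cover stayed open. Moving to in front of the toggle.

{"method": "move_arm", "body": {"commands": [[[-4.8, -0.1, 0], [0, 0, 0], 0], [[-4.9, -0.1, 0], [0, 0, 0], 0], [[-4.9, -0.1, 0], [0, 0, 0], 0], [[0, 0, -4.5], [0, 0, 0], 0], [[0, 0, -4.5], [0, 0, 0], 0], [[0, 0, -4.5], [0, 0, 0], 0], [[0, 0, -3.0], [0, 0, 0], 0], [[0, 0, -1.3], [0, 0, 0], 0], [[0, 0, 0], [0, 0, 0], 0]]}}

```text
t: 11.15
eef_pos: [495.3, -192.7, 68.2]
tcp_rot: [3.139, -0.004, -3.099]
ft_force: [0.2, 0.3, 1.1]
opening: 0.0
grip_force: 0.0
```

{"method": "move_arm", "body": {"commands": [[[0.5, 0.02, 0], [0, 0, 0], 0], [[0.5, 0.02, 0], [0, 0, 0], 0], [[0.5, 0.02, 0], [0, 0, 0], 0], [[0.5, 0.02, 0], [0, 0, 0], 0], [[0.5, 0.02, 0], [0, 0, 0], 0], [[0.5, 0.02, 0], [0, 0, 0], 0], [[0.4, 0.02, 0], [0, 0, 0], 0]]}}

```text
t: 11.85
eef_pos: [531.0, -191.8, 70.8]
tcp_rot: [3.141, -0.0, -3.099]
ft_force: [-1.4, -0.3, 1.7]
opening: -0.0
grip_force: 1.0
```

{"method": "move_arm", "body": {"commands": [[[0.4, 0, 0], [0, 0, 0], 0], [[0.4, 0, 0], [0, 0, 0], 0]]}}

```text
t: 12.05
eef_pos: [539.0, -191.8, 70.7]
tcp_rot: [3.141, -0.0, -3.099]
ft_force: [-2.0, 1.3, 1.0]
opening: 0.004
grip_force: 0.9
```

{"method": "move_arm", "body": {"commands": [[[0.4, 0, 0], [0, 0, 0], 0], [[0.4, 0, 0], [0, 0, 0], 0], [[0.3, 0, 0], [0, 0, 0], 0]]}}

```text
t: 12.35
eef_pos: [549.7, -191.8, 70.5]
tcp_rot: [3.141, -0.001, -3.099]
ft_force: [-7.6, 0.8, -0.9]
opening: 0.005
grip_force: 3.5
```

{"method": "move_arm", "body": {"commands": [[[0.3, 0, 0], [0, 0, 0], 0], [[0.3, 0, 0], [0, 0, 0], 0]]}}

```text
t: 12.55
eef_pos: [551.3, -191.4, 69.9]
tcp_rot: [3.139, -0.01, -3.098]
ft_force: [-30.5, -5.0, 11.5]
opening: 0.003
grip_force: 15.4
```

The force rose to 30 N, so the toggle is at its stop. I'll back off, rise and check.

{"method": "move_arm", "body": {"commands": [[[-0.8, 0, 0], [0, 0, 0], 0], [[-3.0, 0, 0], [0, 0, 0], 0], [[-2.0, 0, 2.0], [0, 0, 0], 0], [[0, 0, 4.8], [0, 0, 0], 0], [[0, 0, 4.8], [0, 0, 0], 0], [[0, 0, 4.8], [0, 0, 0], 0.3], [[0, 0, 1.6], [0, 0, 0], 0.4], [[0, 0, 0], [0, 0, 0], 0.4]]}}

```text
t: 13.35
eef_pos: [498.9, -192.5, 253.6]
tcp_rot: [-3.138, 0.006, -3.099]
ft_force: [-0.2, -0.3, 0.0]
opening: 0.201
grip_force: 0.0
```

```bash
python3 - <<'E'
from h import *
b=read_camera("scene");a=cv2.imread("pics/s9.png");cv2.imwrite("pics/s10.png",b)
T=camera_info("wrist");w=read_camera("wrist");cv2.imwrite("pics/w10.png",w)
for im in (a,b):
    print(im[194:220:2,236:268:2,1])
m=(b.min(2)>150)[185:205,212:245];ys,xs=np.nonzero(m);print(xs.min()+212,xs.max()+212,ys.min()+185,ys.max()+185)
s=state();print(s["t"],s["eef_pos"],s["ft_force"],s["opening"])
E
```

```text
[[152  49  55  56  56  57  55  56  55  56  56  57  54  53  61 145]
 [239 134  47  92 119  52  54  58  56  56  54  51 104 145 164 149]
 [234 197 103 103 107  54  57  55  55  85 152 112 115 115 114 115]
 [ 95 100 105 104 100  54  57  75  90  86  94  86  73  68  87  85]
 [104 103 104 103 101  78  86  85  85  87  91  51  41  42  58  82]
 [104 103 104 106 100  86  81  65  47  82  78  41  45  42  43  50]
 [104 104 104 103  94  53  44  43  42  90  58  41  44  45  44  42]
 [105 104 103 104  84  42  44  41  64 104  41  43  40  44  41  43]
 [105 104 104 104  83  40  43  86 104  93  51  42  43  44  41  39]
 [104 106 107 105  83  42  42  87  98  91  55  44  42  41  43  43]
 [106 105 106 105  74  43  40  44  47  45  40  45  43  41  43  40]
 [106 106 104 108  76  43  43  42  44  42  43  42  53  62  83 100]
 [106 107 107 109  70  84  68  51  52  54  49  62  94 107 104 103]]
[[174  46  54  54  53  55  57  55  56  56  58  57  55  53  59 145]
 [240 208  41 136 165  53  56  53  55  56  53  49 103 143 160 146]
 [232 192 127 104 104  52  55  53  50  80 144 157 157 157 155 156]
 [ 94  98 103 102  97  50  62 129 148 158 157 160 133 123 161 157]
 [101 103 103 102 106 141 169 159 159 144 107  82  78  78 100 155]
 [103 103 101 102 116 156 154 114  93  76  80  78  80  81  79  92]
 [102 103 100 102 112  95  85  81  79  80  78  79  80  78  79  76]
 [102 102 101 103  93  78  80  80  78  77  77  79  79  85  89  89]
 [103 102 103 104  94  89  81 117  83 155  96  80  85  88  89  90]
 [103 103 103 102  97  78  80  80  94 129  92  76  76  91  92  91]
 [105 104 103 103  81  55  73  79  76  73  88  91  91  88  89  76]
 [105 105 105 106  74  60  74  76  88  92  91  88  89  82 135 172]
 [106 104 105 106  63  81  91  91  91  90  76  89 152 176 173 173]]
221 244 189 200
13.45 [ 497.6 -191.9  250.2] [-0.1  0.5 -0.4] 0.28414716960947756
```

```bash
python3 - <<'E'
from h import *
b=cv2.imread("pics/s10.png");a=cv2.imread("pics/s9.png")
ci=camera_info("scene");T=np.linalg.inv(ci["cam_to_world"])
def pr(q):
    v=ci["K"]@(T@[*q,1])[:3];return v[:2]/v[2]
for th in (-.45,0,.2,.3,.45):
    print(th,[pr((550+r*np.sin(th),-192,57+r*np.cos(th))) for r in (0,22,44)])
print(b[198:218,240:262,1]);print(a[198:218,240:262,1])
w=cv2.imread("pics/w10.png");ci=camera_info("wrist");T=np.linalg.inv(ci["cam_to_world"])
for th in (-.45,.45): print("w",th,[pr((550+r*np.sin(th),-192,57+r*np.cos(th))) for r in (0,44)])
E
```

```text
-0.45 [array([252.9, 210.6]), array([255.4, 205. ]), array([257.8, 199.3])]
0 [array([252.9, 210.6]), array([252.9, 205.3]), array([252.9, 199.9])]
0.2 [array([252.9, 210.6]), array([251.8, 205.8]), array([250.6, 200.9])]
0.3 [array([252.9, 210.6]), array([251.2, 206.1]), array([249.5, 201.6])]
0.45 [array([252.9, 210.6]), array([250.4, 206.7]), array([247.9, 202.7])]
[[127 119 104 100 104  77  52  55  55  55  53  54  50  51  80 128 144 142
  157 161 157 159]
 [ 96  94 100 102  99  74  52  54  52  53  48  65 102 130 143 158 161 158
  159 159 161 161]
 [103 101 102 102  97  70  50  50  62  83 129 144 148 157 158 158 157 158
  160 145 133 120]
 [101 101 102 102  94  67  76 131 144 145 158 161 157 157 157 160 151 140
  122  99  93  83]
 [103  99 102 100 106 127 141 164 169 161 159 158 159 159 144 120 107  96
   82  77  78  77]
 [102 101 101 101 109 145 164 179 182 153 151 145 135 121  97  81  76  78
   79  79  79  79]
 [101 102 102 100 116 150 156 167 154 127 114 101  93  84  76  79  80  80
   78  78  80  79]
 [103 102 103 100 121 152 136 117 109 100  84  77  78  77  80  80  79  80
   8
[... 2401 characters left out ...]
8  86  62  45
   42  44  43  44]
 [107 104 105 109  83  50  42  42  42  60  87  96  98  97  91  79  55  42
   44  42  42  45]
 [105 105 104 109  77  42  42  44  41  45  63  68  74  74  69  54  45  42
   42  43  45  43]
 [106 104 105 109  74  40  43  45  40  42  44  45  47  51  45  39  40  44
   45  44  43  40]
 [104 107 107 108  77  40  41  45  43  45  40  43  42  38  42  42  42  42
   42  43  41  41]
 [104 106 108 111  76  38  43  40  43  41  42  42  44  40  42  42  43  41
   42  47  53  46]
 [106 106 107 103  67  61  72  54  42  42  40  41  49  52  51  50  50  51
   51  48  57  85]]
w -0.45 [array([279.3, 226.6]), array([279.9, 220.8])]
w 0.45 [array([279.3, 226.6]), array([278.3, 256.6])]
```

The bright tip at (248,203) and the dark bat between ring highlights match the toggle at +0.45 rad from vertical, so it is flipped. Now I'll regrip the fin.

{"method": "move_arm", "body": {"commands": [[[4.8, 0.06, 0], [0, 0, 0], 0.4], [[4.9, 0.06, 0], [0, 0, 0], 0.4], [[4.9, 0.06, 0], [0, 0, 0], 0.4], [[0, 0, 0], [0, 0, 0], 0.4], [[0, 0, -3.0], [0, 0, 0], 0.4], [[0, 0, -3.0], [0, 0, 0], 0.4], [[0, 0, -2.5], [0, 0, 0], 0.4], [[0, 0, 0], [0, 0, 0], 0.4]]}}

```text
t: 14.25
eef_pos: [641.3, -189.4, 160.7]
tcp_rot: [3.138, -0.008, -3.099]
ft_force: [0.3, 0.7, -0.4]
opening: 0.401
grip_force: 0.0
```

{"method": "move_arm", "body": {"commands": [[[0, 0, 0], [0, 0, 0], 0], [[0, 0, 0], [0, 0, 0], 0], [[0, 0, 0], [0, 0, 0], 0], [[0, 0, 0], [0, 0, 0], 0], [[0, 0, 0], [0, 0, 0], 0]]}}

```text
t: 14.75
eef_pos: [643.9, -187.7, 166.9]
tcp_rot: [3.138, 0.001, -3.099]
ft_force: [-0.2, 14.3, 4.7]
opening: 0.103
grip_force: 30.0
```

{"method": "move_arm", "body": {"commands": [[[-0.32, 0, 0.08], [0, 0, 0], 0], [[-1.06, -0.04, 0.2], [0, 0, 0], 0], [[-1.08, -0.04, 0.15], [0, 0, 0], 0], [[-1.08, -0.04, 0.05], [0, 0, 0], 0], [[-1.09, -0.04, -0.03], [0, 0, 0], 0], [[-1.08, -0.04, -0.12], [0, 0, 0], 0], [[-1.06, -0.04, -0.21], [0, 0, 0], 0], [[-1.04, -0.04, -0.3], [0, 0, 0], 0]]}}

```text
t: 15.55
eef_pos: [565.5, -190.4, 164.3]
tcp_rot: [3.138, 0.001, -3.1]
ft_force: [3.4, 14.1, 0.1]
opening: 0.102
grip_force: 30.0
```

{"method": "move_arm", "body": {"commands": [[[-1.02, 0, -0.38], [0, 0, 0], 0], [[-0.98, 0, -0.47], [0, 0, 0], 0], [[-0.94, 0, -0.55], [0, 0, 0], 0], [[-0.89, 0, -0.62], [0, 0, 0], 0], [[-0.83, 0, -0.69], [0, 0, 0], 0], [[-0.77, 0, -0.76], [0, 0, 0], 0]]}}

```text
t: 16.15
eef_pos: [510.9, -192.1, 130.3]
tcp_rot: [3.141, 0.001, -3.1]
ft_force: [-2.4, 4.0, 7.2]
opening: 0.105
grip_force: 30.0
```

{"method": "move_arm", "body": {"commands": [[[-0.71, 0, -0.82], [0, 0, 0], 0], [[-0.64, 0, -0.88], [0, 0, 0], 0], [[-0.56, 0, -0.93], [0, 0, 0], 0], [[-0.48, 0, -0.97], [0, 0, 0], 0], [[-0.4, 0, -1.01], [0, 0, 0], 0], [[-0.28, 0, -0.9], [0, 0, 0], 0]]}}

```text
t: 16.75
eef_pos: [480.1, -193.2, 74.6]
tcp_rot: [-3.141, 0.0, -3.1]
ft_force: [-4.5, -1.9, 4.2]
opening: 0.101
grip_force: 30.0
```

{"method": "move_arm", "body": {"commands": [[[0, 0, -0.3], [0, 0, 0], 0], [[0, 0, -0.3], [0, 0, 0], 0], [[0, 0, 0], [0, 0, 0], 0]]}}

```text
t: 17.05
eef_pos: [479.3, -193.1, 68.3]
tcp_rot: [3.141, -0.002, -3.099]
ft_force: [-9.2, -4.5, 3.6]
opening: 0.102
grip_force: 30.0
```

{"method": "move_arm", "body": {"commands": [[[0, 0, -0.3], [0, 0, 0], 0], [[0, 0, 0], [0, 0, 0], 0]]}}

```text
t: 17.25
eef_pos: [479.2, -193.1, 65.4]
tcp_rot: [3.141, -0.002, -3.099]
ft_force: [-9.5, -4.6, 2.7]
opening: 0.102
grip_force: 30.0
```

{"method": "move_arm", "body": {"commands": [[[0.1, 0, -0.2], [0, 0, 0], 0], [[0, 0, -0.2], [0, 0, 0], 0], [[0, 0, 0], [0, 0, 0], 0]]}}

```text
t: 17.55
eef_pos: [481.0, -193.1, 63.3]
tcp_rot: [-3.141, 0.0, -3.1]
ft_force: [-11.7, 0.5, 26.0]
opening: 0.106
grip_force: 30.0
```

{"method": "move_arm", "body": {"commands": [[[0, 0, 0], [0, 0, 0], 0.4], [[0, 0, 0], [0, 0, 0], 0.4], [[0, 0, 0], [0, 0, 0], 0.4], [[0, 0, 2.0], [0, 0, 0], 0.4], [[0, 0, 4.0], [0, 0, 0], 0.4], [[0, 0, 4.8], [0, 0, 0], 0.4], [[0, 0, 3.2], [0, 0, 0], 0.4], [[0, 0, 0], [0, 0, 0], 0], [[0, 0, 0], [0, 0, 0], 0]]}}

```text
t: 18.45
eef_pos: [481.6, -192.9, 201.2]
tcp_rot: [-3.141, 0.001, -3.099]
ft_force: [-0.9, -0.1, 0.2]
opening: 0.284
grip_force: 0.0
```

```bash
python3 - <<'E'
from h import *
b=read_camera("scene");a=cv2.imread("pics/scene0.png");cv2.imwrite("pics/s11.png",b)
for im in (a,b):
    m=(im.min(2)>140).astype(np.uint8);m[:, :215]=0;m[:,300:]=0;m[:180]=0;m[250:]=0
    k,l,st,c=cv2.connectedComponentsWithStats(m)
    print([(list(map(int,st[i])),c[i]) for i in range(1,k) if st[i][4]>40])
    print(im[184:212,232,1],im[184:212,250,1],im[184:200,268,1],im[182:200,273,1])
s=state();print(s["t"],s["eef_pos"],s["ft_force"])
E
```

```text
[([232, 188, 44, 22, 484], array([252.2, 198.4])), ([222, 204, 66, 27, 436], array([256.1, 216.9])), ([280, 232, 20, 18, 249], array([291.5, 241.8]))]
[ 57  59  57  59  56  60  57  60  59  58  57  57  58  53  43 217 245 177
 101  92  93  90  92 121 100  67 141 157] [115 120  77  53  57  49 108 235 247 242 241 240 241 240 242 241 242 241
 242 242 244 236 152  99 105 108 108 108] [ 57  58  56  57  55  45 213 251 208 124 104 104 101  98 156 189] [ 57  59  57  57  55  51 135 243 180 104 106 107 108  98  68  50  91 174]
[([233, 191, 43, 19, 393], array([251.2, 199.1])), ([223, 204, 65, 27, 408], array([256.5, 217.3])), ([280, 232, 20, 18, 247], array([291.5, 241.8]))]
[ 55  56  55  56  57  54  55  56  54  55  56  56  56  55  49  92  81  68
  72  74  74  75  69 109  96  58 152 159] [110 116  73  50  56  56  55  49 101 199 220 214 214 211 233 238 238 237
 236 236 238 242 212 133 100 102 103 106] [ 57  55  56  56  57  55  57  55  50  93 203 189 120  89  98 129] [ 57  55  55  54  57  56  58  57  51 104 205 209 134  90  94  94  93 112]
18.5 [ 481.2 -192.7  200.4] [ 0.3 -0.3 -1.2]
```

The cover now sits about 9 mm lower at the fin than at the start. To be sure it is closed, I'll press lightly on its top near the front with shut fingers.

{"method": "move_arm", "body": {"commands": [[[4.9, 0.2, 0], [0, 0, 0], 0], [[0.6, 0, -3.0], [0, 0, 0], 0], [[0, 0, -3.5], [0, 0, 0], 0], [[0, 0, -1.5], [0, 0, 0], 0], [[0, 0, -0.5], [0, 0, 0], 0], [[0, 0, 0], [0, 0, 0], 0]]}}

```text
t: 19.1
eef_pos: [536.1, -190.7, 114.8]
tcp_rot: [3.14, -0.002, -3.099]
ft_force: [0.5, -0.1, 1.0]
opening: 0.008
grip_force: 0.0
```

{"method": "move_arm", "body": {"commands": [[[0, 0, -0.4], [0, 0, 0], 0], [[0, 0, -0.4], [0, 0, 0], 0]]}}

```text
t: 19.3
eef_pos: [536.9, -191.1, 108.7]
tcp_rot: [-3.141, 0.001, -3.099]
ft_force: [-0.3, -0.2, 0.8]
opening: 0.001
grip_force: 0.0
```

{"method": "move_arm", "body": {"commands": [[[0, 0, -0.4], [0, 0, 0], 0], [[0, 0, -0.3], [0, 0, 0], 0], [[0, 0, -0.3], [0, 0, 0], 0]]}}

```text
t: 19.6
eef_pos: [536.6, -191.0, 98.1]
tcp_rot: [-3.142, 0.0, -3.099]
ft_force: [0.4, 0.7, -0.2]
opening: 0.004
grip_force: 0.0
```

{"method": "move_arm", "body": {"commands": [[[0, 0, -0.3], [0, 0, 0], 0], [[0, 0, -0.2], [0, 0, 0], 0]]}}

```text
t: 19.8
eef_pos: [536.5, -190.9, 92.9]
tcp_rot: [3.141, -0.0, -3.099]
ft_force: [-0.4, 0.7, -0.2]
opening: 0.004
grip_force: 0.0
```

{"method": "move_arm", "body": {"commands": [[[0, 0, -0.2], [0, 0, 0], 0], [[0, 0, -0.2], [0, 0, 0], 0]]}}

```text
t: 20.0
eef_pos: [536.7, -191.0, 89.2]
tcp_rot: [-3.142, 0.0, -3.099]
ft_force: [-5.2, 1.9, 24.6]
opening: 0.006
grip_force: 12.6
```

{"method": "move_arm", "body": {"commands": [[[0, 0, -0.1], [0, 0, 0], 0], [[0, 0, 0], [0, 0, 0], 0]]}}

```text
t: 20.2
eef_pos: [536.7, -191.0, 89.4]
tcp_rot: [-3.141, 0.001, -3.099]
ft_force: [-3.9, 1.6, 13.5]
opening: 0.007
grip_force: 7.0
```

The fingers stop firmly at exactly the closed cover's height (110 mm, with the same 20.7 mm tip offset seen at the shield). I'll lift clear and hand in.

{"method": "move_arm", "body": {"commands": [[[0, 0, 1.0], [0, 0, 0], 0], [[0, 0, 4.0], [0, 0, 0], 0], [[0, 0, 4.8], [0, 0, 0], 0], [[0, 0, 3.0], [0, 0, 0], 0], [[0, 0, 0], [0, 0, 0], 0], [[0, 0, 0], [0, 0, 0], 0]]}}

```text
t: 20.8
eef_pos: [536.6, -190.9, 216.5]
tcp_rot: [-3.141, 0.001, -3.099]
ft_force: [-0.0, 0.6, -0.1]
opening: 0.006
grip_force: 0.0
```

```bash
python3 - <<'E'
from h import *
b=read_camera("scene")
print(b[236:262,345,1],b[184:200,268,1])
s=state();print(s["t"],s["eef_pos"],s["ft_force"])
print(env.job_done())
E
```

```text
[ 48  49  49  48  48  49  47  47  47  50  48 131 189 158 101  79  94 187
 243 247 244 244 244 244 244 244] [ 57  56  56  55  56  57  54  54  53  68 108 112  99  92  90 138]
20.85 [ 536.2 -190.7  215.6] [-0.3 -0.7 -0.2]
the job is handed in; nothing more can be done
None
```

I pushed the shield home, flipped the toggle to the back and closed the cover over it, then handed the job in at 20.9 s; I saw no sign of touching the bystanders, and the judge's result wasn't shown.

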